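Open the folding clamp with its star wheel and set the gauge in it

TASK

The jaws of the folding clamp stand too close together for its setting gauge. Push the spokes of the star wheel round, anticlockwise seen from above, until the jaws are 14 mm apart, give or take 2 mm. Then take the gauge from its wooden stand, lower it upright between the jaws, about midway along them, until its shoulders rest on the jaw tops, and leave it there; do not shift the rolls lying about.

Things in the scene. Friction and masses are not known exactly. Their poses are not given: they have to be found in the camera images.
- clamp: grey bench folding clamp, fixed to the bench; base plate 200 (x) by 350 (y, from -160 to +190) by 18 mm; no part higher than 96 mm. Origin on the bench; x points away from its open front, y from the jaws to the star wheel, z up. Two steel jaws at y about -100 mm, star wheel at y = +90 mm. A gear housing 55 mm high at y = -32 to -4 mm; else it is free under the front spokes down to the base
- cover_edge (a point): middle of the front top edge of the grey cover plate, 96 mm above the bench, at x = -5, y = +90 mm in the clamp's frame. The plate (8 mm thick, 186 mm along y, reaching 105 mm back in +x) hides the rear half of the star wheel, so its spokes can be reached only in front of this edge
- wheel_centre (a point): centre of the star wheel, on its upright axis, at mid height of the spokes: 90 mm along y from the clamp's origin and 70 mm above the bench; axes as the clamp's
- star_wheel (a joint): angle of the star wheel, rad, growing anticlockwise seen from above; 0.7 to 1.7 at the start, at most 8. The jaw gap is 0.003 m x angle (14 mm at 4.67; 3.8 mm a spoke). Five even round spokes, 12 mm thick, each with an 18 mm ball 84 mm from the axis; hub radius 22 mm. At angle 0 one spoke points along the clamp's +x. Takes 0.25 N m (4 N at mid spoke); stays where left
- moving_jaw (a joint): gap between the jaws, m: 0 closed; the moving jaw (24 mm thick, on the wheel's side) slides along the clamp's +y as it opens. It is driven by the star wheel only and cannot be pushed by hand
- jaw_edge (a point): top inner edge of the fixed jaw, middle of its length, 80 mm above the bench, at y = -100 mm in the clamp's frame; axes as the clamp's. The middle of the gap lies half the gap from it along +y. Jaws are 100 mm long (x), their tops level; the gap is clear to 45 mm below the tops
- gauge: setting gauge, about 0.2 kg: black block head 56 (x) by 36 (y) by 36 mm high, under it a flat steel blade 44 wide (x), 10 thick (y), 40 mm long, the last 4 mm thinner. Origin mid-underside of the head (the shoulders); z up, blade down. Starts upright in its stand, shoulders on the stand top. In the clamp the blade lies along the jaws, its x along the clamp's x, either way round
- gauge_stand: wooden block fixed to the bench, 90 (x) by 70 (y) mm at the foot, 52 mm high, with one slot 50 by 14 mm (x, y) and 42 mm deep; origin on the bench under its middle
- masking_roll: roll of yellowish masking tape lying flat, 98 mm across, 25 mm high, near the front edge; origin at the centre of its underside. To be left where it is
- brown_roll: roll of brown tape lying flat, 113 mm across, 48 mm high, behind the clamp's jaws; origin at the centre of its underside. To be left where it is
- label_roll: roll of white labels standing on its end, 99 mm across, 60 mm high, behind the stand; origin at the centre of its underside. To be left where it is
Things that resemble listed ones, but are neither listed nor needed, are in the scene too. Of the things like the gauge, leave any that is turquoise; of the rest the smaller one is meant.

How it is judged (in metres and radians):
On the way, in this order (a step that is already met when the one before it is completed fails the run):
1. the jaws are about 14 mm apart (value of joint moving_jaw between 0.0115 and 0.0165 m), for 0.2 s.
2. the gauge stands between the jaws, shoulders on the jaw tops (all of step 1 and x of gauge in the frame of jaw_edge between -0.018 and 0.018 m and y of gauge in the frame of jaw_edge between 0.002 and 0.014 m and z of gauge in the frame of jaw_edge between -0.004 and 0.003 m and angle between gauge's own z axis and vertical below 0.08 rad and angle between the x axis of gauge and the x axis of clamp, either way round below 0.3 rad), for 0.2 s.
At the end, for the whole second after the job is handed in: the jaws are 11.5 to 16.5 mm apart; the gauge stands upright between them (within 0.08 rad), blade along the jaws (within 0.3 rad), within 18 mm of midway along them, its shoulders within 3 mm of the jaw tops, released and at rest (all of step 2 and linear speed of gauge below 0.02 m/s and velocity of joint star_wheel between -0.1 and 0.1 rad/s); the robot touches nothing.
It fails at once if a roll of tape or labels is shifted by more than 30 mm (distance of any of masking_roll, brown_roll, label_roll from where it was at the start of the episode above 0.03 m).
It also fails if it takes over 67 s, if anything falls off the work surface, if the arm or the gripper's body presses on something with over 40 N, if the wrist force passes 120 N, or if a joint passes its speed limit or range.

ROBOT

A 6-joint arm with a two-finger parallel gripper is mounted at the origin on a cart in front of the work surface, level with it; the furniture and walls round the work are solid. World frame = base frame: x ahead of the robot, y to its left, z up, the work surface at z = 0. Lengths are in mm, angles in rad, forces in N, time in s.
With the tool pointing down it reaches from about 300 to 850 mm from the base axis. Payload 5.4 kg.
Tool frame: the origin (TCP) lies at the centre of the arm's flange, where the gripper is bolted on; the fingertips stand 173 mm ahead of it and the grasp point (between the pads) lies 155 mm ahead of it (r.grip_depth is the distance from the TCP to the grasp point, in mm); z points along the fingers, x is the direction in which the jaws open and shut, and the axes are right-handed (so a half turn about z gives the same grasp; the last joint's range is limited). The gripper opens to 85 mm and grips with 20 to 120 N. Pads are 22 mm wide; open, the fingers measure 114 mm over their backs; the gripper's body (76 mm by 85 mm) begins 54 mm behind the grasp point. The pads swing forward as they close: fully open they stand 13 mm farther back than shut.
Start: joints at [1.108, 0.158, 1.597, -0, 1.386, -0.21], TCP at [143.828, 556.706, 404.699] pointing down, gripper open.
Joint ranges: [-2.91, 2.91], [-0.94, 2.29], [0.18, 2.7], [-1.29, 4.43], [0.17, 2.64], [-3, 3]. Speed limits (rad/s): [2.57, 2.57, 3.14, 3.14, 3.14, 3.14].

INTERFACE

Orientations are given as a unit quaternion [x, y, z, w].
In Python, from rig import r gives the robot as it stands. Calls block until the motion is done:
- r.move_to(position, orientation): joint-space move of the TCP to a pose.
- r.move_straight(position, ori=None, max_speed=150): straight line of the TCP; ori=None keeps the orientation; max_speed is the mean speed in mm/s.
- r.set_joints(angles): joint-space move.
- r.open() and r.close(effort=None): open the fingers fully, or close them until they stop; effort is the grip in N (None keeps the last).
- r.hold(seconds).
- r.inverse_kinematics(position, orientation): joint angles nearest the present ones, or None.
- r.capture(name): name is "side" or "top"; returns the picture (480x640x3 uint8, blue, green, red); there is no depth.
- r.calibration(name): a dict with "vertical_fov" (degrees; the focal length in pixels is half the picture's height over the tangent of half this angle, whatever the lens; pixels are square), "cx", "cy" (the principal point, pixels), "k1" (the pictures are not rectified: a ray, as slopes to the right and down, at radius r is drawn at 1 + k1 r^2 times it, then the intrinsics apply), "R" (3x3) and "t" (3): a world point X has camera coordinates R X + t. Camera axes: x right, y down, z forward; pixel columns grow to the right and rows downward; lengths in mm; the calibration is good to about 2 mm. A picture is of the moment at which its call begins. calibration takes no time and is no camera call.
A pose or a line that the arm cannot do raises r.MotionError and nothing moves.
- r.hand_in(): hands the job in, once; it reports no verdict.
Trained networks look in the newest picture that a camera, given by its name, has taken for a name from the list of things; names that differ only in an ending like _2 or _b are one class to them, and where a whole thing is asked for, a point or a joint stands for the part that bears it (a point fixed in the world has none). Each returns a list of dicts, best first, with "score" (0 to 1); they miss things now and then, are a little off and sometimes report something else, mostly with a low value. They report only what shows in the picture. A call takes as long as a camera call. They do not tell look-alikes from the thing itself.
- r.boxes_of(label, camera): "point" ([x, y, z] in mm, in the coordinates of the camera as it stood for that picture, good to about 4 mm: the middle of the surface that is visible of it).
Readings, each from a call of its own:
- r.get_t(): time.
- r.get_q(): joint angles.
- r.get_qvel(): joint speeds.
- r.get_effort(): joint torques, N m.
- r.get_eef_pos(): TCP position.
- r.get_tcp_rot(): TCP orientation.
- r.get_force(): force on the tool from outside, world axes, zero at the start.
- r.get_ft_torque(): the same for the moment, N m.
- r.get_opening(): opening from 0.0 (shut) to 1.0 (fully open).
Only numpy, scipy, OpenCV 4.12 (cv2) and the standard library are available. Lean on these libraries where they do the work, as an engineer would, in place of code of your own. Each camera call takes 0.05 s, during which the arm holds its last target.

## Working session

There is one attempt and no reset: what is moved stays moved. The work goes in short steps, each a Python script; the robot and the scene stay as the last script left them, time stands still between calls to the robot, and variables do not carry over. Pictures are saved under pics/ and viewed, and the job is handed in when it is done.

```bash
ls; mkdir -p pics
python3 - <<'E'
from rig import r
import cv2
for n in("side","top"):
    im=r.capture(n); cv2.imwrite(f"pics/{n}0.png",im)
    c=r.calibration(n); print(n,c)
    for l in("clamp","gauge","gauge_stand","star_wheel","moving_jaw","masking_roll","brown_roll","label_roll"):
        for d in r.boxes_of(l,n):
            import numpy as np
            R=np.array(c["R"]);t=np.array(c["t"])
            p=np.array(d["point"]); w=R.T@(p-t)
            print(n,l,round(d["score"],2),w.round(0))
print(r.get_t())
E
```

```text
pics
side {'vertical_fov': 48.69727831604907, 'cx': 323.1709747227784, 'cy': 235.74629005024693, 'k1': -0.003214438061141176, 'R': array([[ 0.99992996,  0.00993144, -0.00643718],
       [-0.00117968, -0.45755821, -0.88917889],
       [-0.01177621,  0.8891242 , -0.45751445]]), 't': array([-545.86054674,   34.69566367, 1416.75514719])}
side clamp 0.55 [568.  13.  38.]
side clamp 0.38 [518. 112.  75.]
side gauge 0.62 [ 410. -463.   83.]
side gauge 0.6 [ 540. -372.   81.]
side gauge 0.55 [ 416. -341.   71.]
side gauge_stand 0.82 [ 540. -377.   26.]
side star_wheel 0.86 [519. 117.  73.]
side star_wheel 0.27 [567.  18.  36.]
side moving_jaw 0.66 [564. -43.  78.]
side masking_roll 0.7 [ 340. -188.   20.]
side masking_roll 0.56 [570.  15.  38.]
side masking_roll 0.26 [ 538. -381.   28.]
side brown_roll 0.82 [ 757. -136.   37.]
side label_roll 0.95 [ 690. -349.   47.]
top {'vertical_fov': 47.563773647835276, 'cx': 319.5691221901656, 'cy': 232.1797345916693, 'k1': -0.1426828664756474, 'R': array([[ 0.02089762, -0.99975999,  0.00657596],
       [-0.99800244, -0.02125221, -0.05949341],
       [ 0.05961888, -0.00531955, -0.99820704]]), 't': array([-140.13646901,  568.23138218, 1207.56187081])}
top clamp 0.89 [558.  59.  35.]
top gauge 0.83 [ 535. -357.   89.]
top gauge 0.59 [ 406. -446.  102.]
top gauge 0.56 [ 411. -323.   74.]
top gauge_stand 0.57 [ 528. -336.   34.]
top moving_jaw 0.75 [561. -42.  83.]
top masking_roll 0.74 [ 343. -190.   24.]
top brown_roll 0.68 [ 759. -106.   51.]
top label_roll 0.81 [ 690. -314.   58.]
0.9
```

View pics/side0.png

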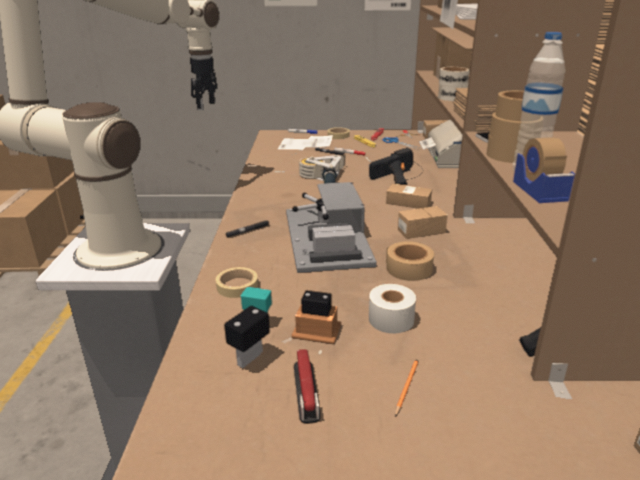

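View pics/top0.png

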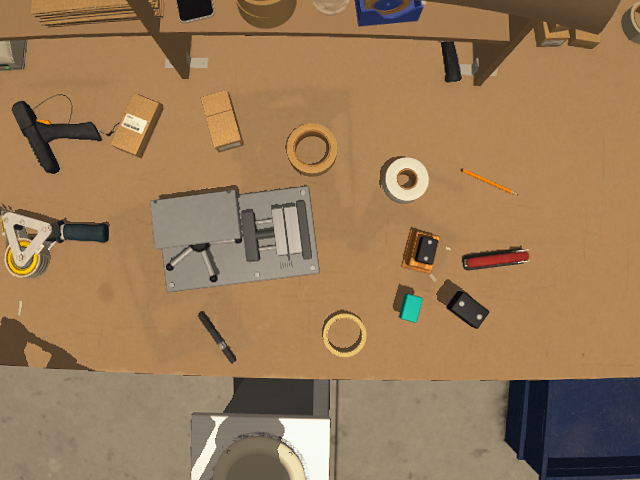

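Run:
```python
import cv2
t=cv2.imread("pics/top0.png"); s=cv2.imread("pics/side0.png")
cv2.imwrite("pics/c1.png",cv2.resize(t[175:300,140:330],None,fx=4.2,fy=4.2,interpolation=cv2.INTER_CUBIC))
cv2.imwrite("pics/c2.png",cv2.resize(t[210:340,390:510],None,fx=4.5,fy=4.5,interpolation=cv2.INTER_CUBIC))
cv2.imwrite("pics/c3.png",cv2.resize(s[175:275,275:385],None,fx=6,fy=6,interpolation=cv2.INTER_CUBIC))
cv2.imwrite("pics/c4.png",cv2.resize(s[275:375,215:345],None,fx=6,fy=6,interpolation=cv2.INTER_CUBIC))
```

```text
(no output)
```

View pics/c1.png

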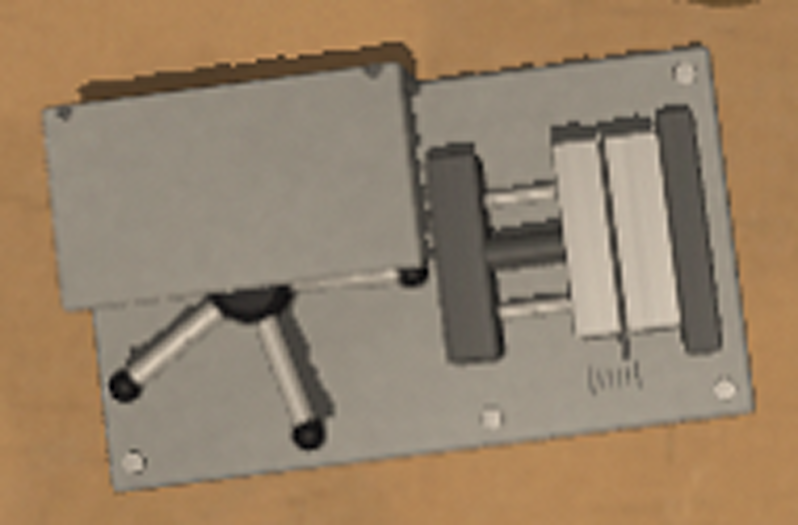

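View pics/c2.png

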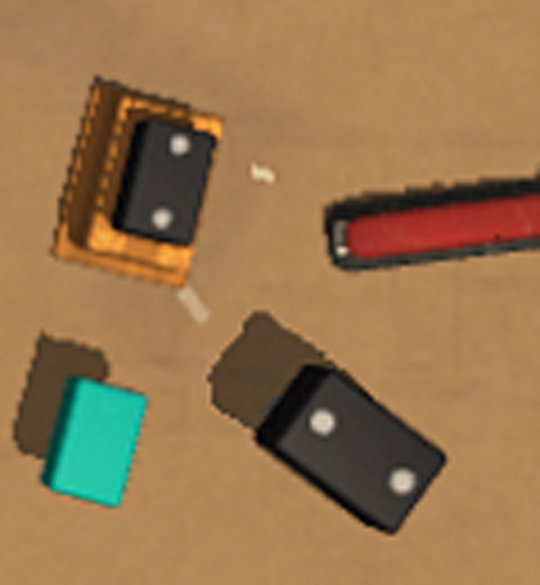

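View pics/c3.png

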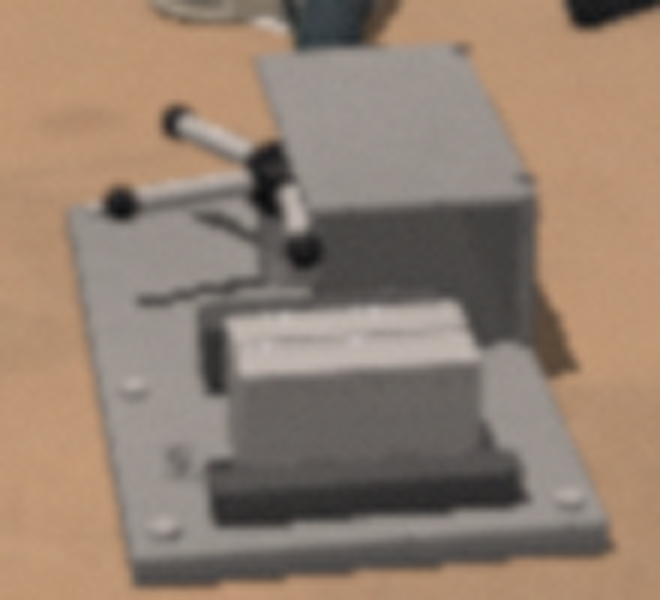

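View pics/c4.png

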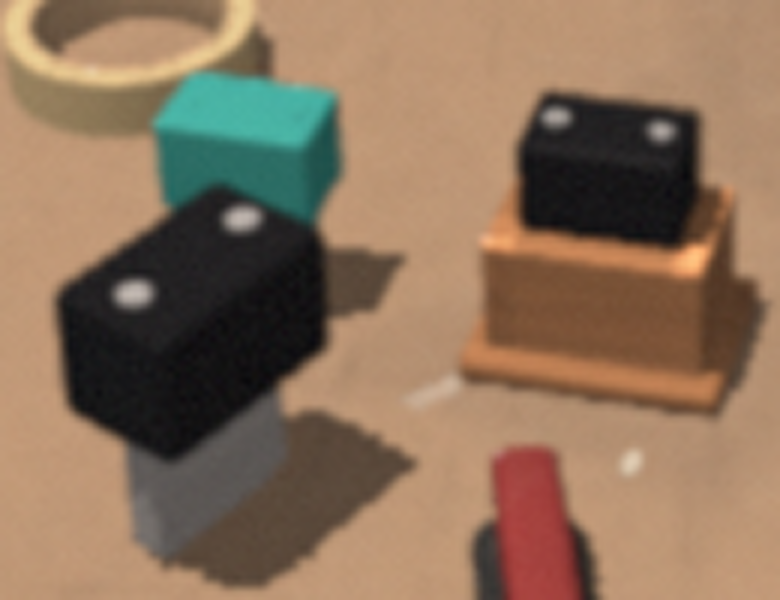

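The gauge look-alikes are the black block in the wooden stand (top 427,247; side 316,303), the turquoise one (top 411,307) and a larger free-standing black one (top 468,308). I choose the one in the stand: it isn't turquoise, and it's the smaller black one. The crop confirms this. Next I fit the poses.

```bash
cat > h.py <<'E'
import numpy as np, cv2
from scipy.optimize import least_squares
from rig import r
C={n:r.calibration(n) for n in("side","top")}
def proj(n,X):
    c=C[n];X=np.atleast_2d(X)@np.array(c["R"]).T+np.array(c["t"])
    f=240/np.tan(np.radians(c["vertical_fov"]/2)); s=X[:,:2]/X[:,2:]
    s=s*(1+c["k1"]*(s**2).sum(1,keepdims=True))
    return s*f+[c["cx"],c["cy"]]
def back(n,uv,z):
    def f(p): return (proj(n,[p[0],p[1],z])[0]-uv)
    return least_squares(f,[500,0]).x
def T(p,L):
    c,s=np.cos(p[2]),np.sin(p[2]);L=np.atleast_2d(L).astype(float)
    return np.c_[p[0]+c*L[:,0]-s*L[:,1],p[1]+s*L[:,0]+c*L[:,1],L[:,2]]
def un(uv,k,o): return (np.array(uv)+.5)/k-.5+np.array(o)
def fit(obs,p0):
    def f(p): return np.concatenate([(proj(n,T(p,L))[0]-uv) for n,L,uv in obs])
    s=least_squares(f,p0,loss="soft_l1"); return s.x, f(s.x).reshape(-1,2)
E
python3 - <<'E'
from h import *
t=lambda u,v:un((u,v),4.2,(140,175)); s=lambda u,v:un((u,v),6,(275,175))
A=[("top",(-100,190,18),t(115,490)),("top",(-100,-160,18),t(752,410)),("top",(100,-160,18),t(710,47)),
("top",(-5,183,96),t(65,308)),("top",(-5,-3,96),t(420,265)),("top",(100,183,96),t(43,107)),("top",(100,-3,96),t(400,65)),
("top",(50,-100,80),t(606,137)),("top",(-50,-100,80),t(628,333))]
B=[("side",(-5,-3,96),s(290,208)),("side",(-5,183,96),s(257,60)),("side",(100,183,96),s(465,48)),("side",(-100,-160,18),s(135,565)),("side",(-100,190,18),s(70,208))]
for o in (A,B,A+B):
    p,e=fit(o,[560,50,0]); print(p.round(3)); print(e.round(1).tolist())
w=T(p,[0,90,70])[0]
for n,b in(("top",t(125,387)),("top",t(310,435)),("top",t(412,272)),("side",s(178,122)),("side",s(120,202)),("side",s(303,248))):
    q=back(n,b,70); d=q-w[:2]; a=np.arctan2(d[1],d[0])-p[2]; print(n,q.round(),np.hypot(*d).round(1),(a%(2*np.pi/5)).round(3), a.round(2))
# gauge
g=lambda u,v:un((u,v),4.5,(390,210)); gs=lambda u,v:un((u,v),6,(215,275))
G=[("top",(a,b,88),g(*q)) for a,b,q in((28,18,(138,118)),(28,-18,(216,134)),(-28,18,(112,230)),(-28,-18,(190,243)))]
G2=[("side",(a,b,88),gs(*q)) for a,b,q in((-28,18,(543,95)),(28,18,(697,112)),(-28,-18,(522,143)),(28,-18,(692,160)))]
for o in (G,G2,G+G2):
    p,e=fit(o,[535,-360,0]); print("gauge",p.round(3),e.round(1).tolist())
E
```

```text
[5.55202e+02 4.21870e+01 1.43000e-01]
[[-1.0, 0.3], [1.1, 0.9], [0.3, -0.6], [-0.7, 0.5], [1.0, 0.2], [-0.4, -0.3], [0.2, -1.2], [-0.3, 0.1], [-0.0, -0.2]]
[5.5839e+02 3.9346e+01 1.4700e-01]
[[3.2, 0.8], [-0.3, -0.4], [0.2, -0.4], [-0.5, -0.3], [-0.5, 0.1]]
[5.55644e+02 4.20320e+01 1.42000e-01]
[[-1.0, 0.1], [1.1, 0.8], [0.4, -0.8], [-0.6, 0.3], [1.0, 0.0], [-0.3, -0.6], [0.3, -1.4], [-0.2, -0.1], [0.0, -0.3], [2.1, 0.4], [-0.9, -0.7], [-0.5, -0.7], [-1.9, -0.9], [-1.0, -0.3]]
top [486. 196.] 86.1 0.893 2.15
top [464.  99.] 85.5 0.877 -2.89
top [549.  48.] 83.1 0.869 -1.64
side [489. 201.] 88.0 0.833 2.09
side [466. 106.] 81.1 0.807 -2.96
side [551.  55.] 76.6 0.906 -1.61
gauge [ 5.33828e+02 -3.55343e+02 -2.05000e-01] [[0.4, -0.6], [-0.6, -0.4], [0.6, 0.2], [-0.4, 1.0]]
gauge [ 5.37632e+02 -3.56586e+02 -1.39000e-01] [[-0.4, -0.8], [1.4, -1.5], [-0.2, 1.2], [-0.3, 0.6]]
gauge [ 5.35580e+02 -3.55535e+02 -1.87000e-01] [[0.3, -1.3], [-0.7, -1.4], [0.9, -0.5], [-0.0, 0.1], [-0.8, -1.4], [0.7, -1.4], [-1.5, 0.5], [-1.9, 0.7]]
```

```bash
cat >> h.py <<'E'
from scipy.spatial.transform import Rotation as Ro
CL=np.array([555.5,42.0,.143])
def ori(yaw):  # tool down, tool x at world yaw
    x=np.array([np.cos(yaw),np.sin(yaw),0]);z=np.array([0,0,-1.]);return Ro.from_matrix(np.c_[x,np.cross(z,x),z]).as_quat()
RF=58
def dist(th): return 6+15*abs(np.cos(th))+11*abs(np.sin(th))
def lag(th): return np.arcsin(dist(th)/RF)
def W(phi,z): return T(CL,[RF*np.cos(phi),90+RF*np.sin(phi),z])[0]
TIP=173
def snap(n,f,crop,k):
    im=r.capture(n); x0,y0,x1,y1=crop
    cv2.imwrite("pics/"+f,cv2.resize(im[y0:y1,x0:x1],None,fx=k,fy=k,interpolation=cv2.INTER_CUBIC)); return im
def stroke(th0,th1,q,zin=48,zout=95):
    ph0=th0-.63; ph1=th1-lag(th1)
    r.move_straight(W(ph0,zout+TIP),q,max_speed=150)
    r.move_straight(W(ph0,zin+TIP),q,max_speed=100)
    for ph in np.linspace(ph0,ph1,7)[1:]: r.move_straight(W(ph,zin+TIP),q,max_speed=70); F=r.get_force(); print("F",np.round(F,1))
E
python3 - <<'E'
from h import *
for k in(0,1):
    q=ori(CL[2]+np.pi/2+k*np.pi); print(r.inverse_kinematics(W(2.76,95+TIP),q))
print(r.get_t())
q=ori(CL[2]+np.pi/2); j=r.inverse_kinematics(W(2.76,95+TIP),q); q2=ori(CL[2]-np.pi/2); j2=r.inverse_kinematics(W(2.76,95+TIP),q2)
if j is None or (j2 is not None and abs(j2[5])<abs(j[5])): q=q2
r.close(60)
r.move_to(W(2.76,120+TIP),q); print(r.get_t(), r.get_opening())
snap("side","s1.png",(275,100,385,275),3.4); snap("top","t1.png",(140,150,330,300),4)
E
```

```text
[ 5.08157348e-02  1.38853762e-01  1.90734094e+00 -4.44089210e-16
  1.09539795e+00 -1.66298059e+00]
[ 5.08157348e-02  1.38853762e-01  1.90734094e+00 -4.44089210e-16
  1.09539795e+00  1.47861206e+00]
0.9
3.6417 -0.0026647417298619374
```

View pics/s1.png

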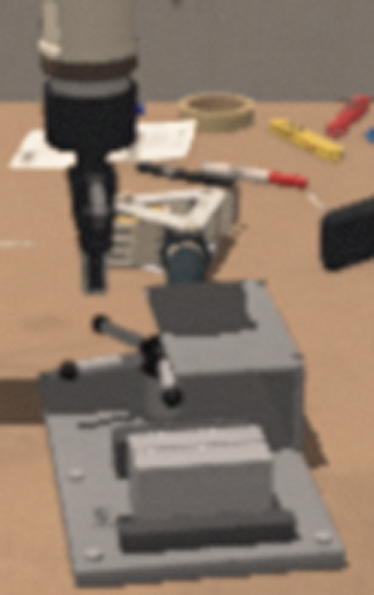

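View pics/t1.png

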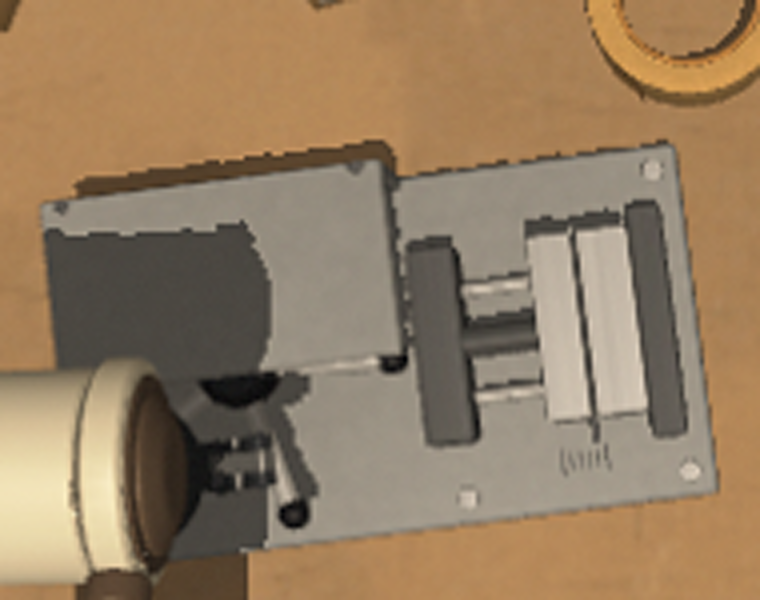

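The gripper is closed and sits above the gap between the two left-hand spokes, which is consistent with the fit. Now stroke 1.

Run:
```python
from h import *
print(proj("top",W(2.76,120)),proj("side",W(2.76,120)),r.get_eef_pos(),W(2.76,120))
q=r.get_tcp_rot()
stroke(3.39,4.4,q)
snap("side","s2.png",(275,150,385,275),4.8)
p=r.get_eef_pos(); r.move_straight([p[0],p[1],95+TIP],max_speed=150)
snap("top","t2.png",(140,150,330,300),4); print(r.get_t())
```

```text
[[187.11461835 267.31690232]] [[302.13029807 186.16317877]] [486.22904316 145.42339643 293.17135308] [486.3168688  144.78881422 120.        ]
F [-0.5  0.3 -0.2]
F [-0.9  1.3  1.1]
F [-0.2  2.4 -0.8]
F [-0.6  1.8 -0.5]
F [-1.5  1.1 -1.9]
F [-1.7  1.  -1.2]
7.1917
```

View pics/s2.png

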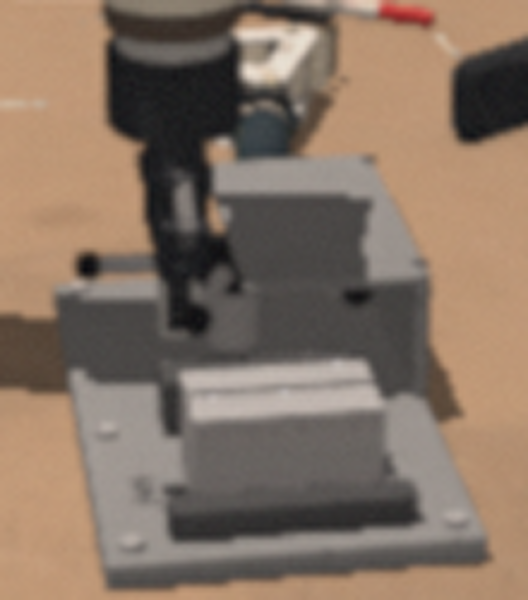

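View pics/t2.png

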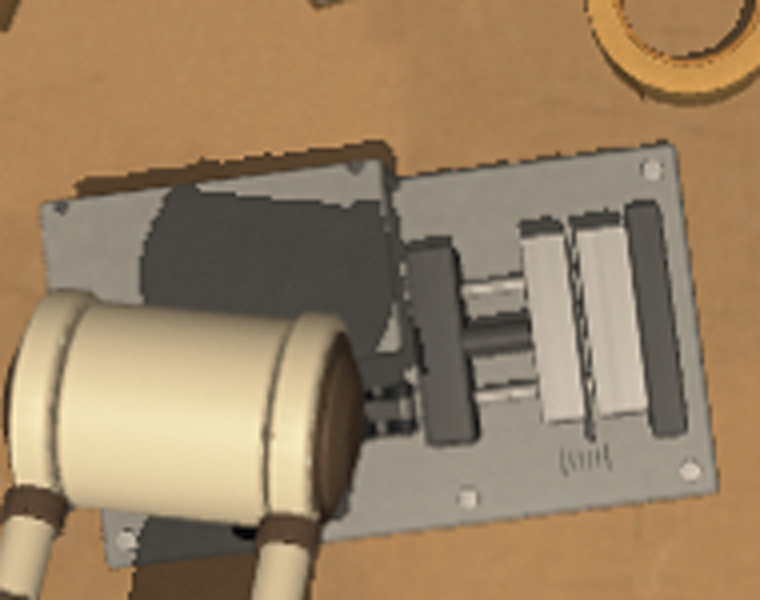

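Run:
```python
from h import *
w=T(CL,[0,90,70])[0]
for b in ((88,265),(204,322)):
    q=back("side",un(b,4.8,(275,150)),70); d=q-w[:2]; print(q,np.hypot(*d),(np.arctan2(d[1],d[0])-CL[2])%6.283)
```

```text
[459.88574362 129.07497268] 82.81238376095575 3.022637849231692
[529.56970302  50.20473543] 81.93135277898901 4.408573621335137
```

Run:
```python
from h import *
q=r.get_tcp_rot()
stroke(3.12,4.4,q)
p=r.get_eef_pos(); r.move_straight([p[0],p[1],95+TIP],max_speed=150)
stroke(3.12,4.57,q)
snap("side","s3.png",(275,150,385,275),4.8)
p=r.get_eef_pos(); r.move_straight([p[0],p[1],95+TIP],max_speed=150)
r.move_straight(T(CL,[-60,60,330])[0]);
r.open()
r.move_to([480,-150,400],ori(1.37)) if r.inverse_kinematics([480,-150,400],ori(1.37)) is not None else print("noik")
snap("top","t3.png",(140,150,330,300),4);snap("side","s3b.png",(275,150,385,275),4.8); print(r.get_t())
```

```text
F [ 0.  -0.4  0.2]
F [0.3 0.5 0.8]
F [-0.7  1.4  0.3]
F [-0.9  1.  -0.5]
F [-0.9  0.2 -0.7]
F [-1.5 -0.  -1.8]
F [-0.2 -0.7  0.6]
F [0.2 1.1 1.1]
F [-0.1  2.1  0.2]
F [-0.5  0.6 -1.2]
F [-1.5  0.3 -0.5]
F [-1.6  0.3 -1. ]
19.5833
```

View pics/t3.png

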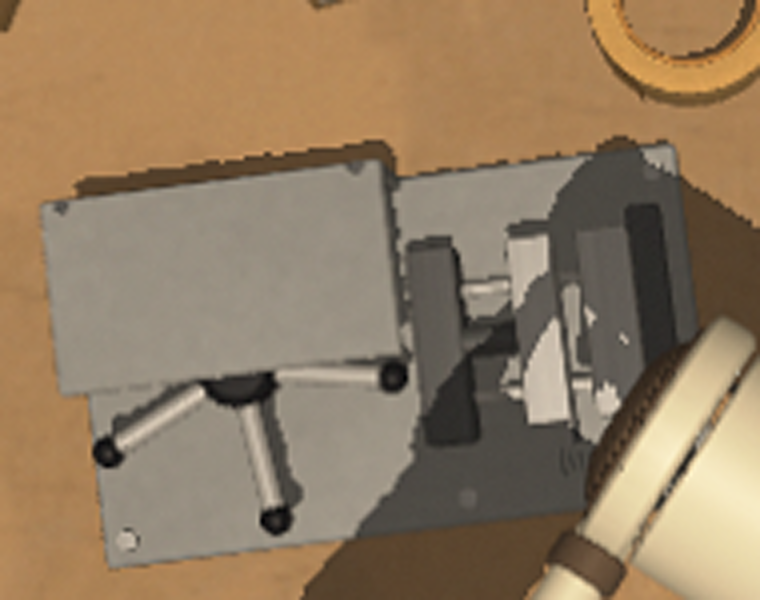

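View pics/s3b.png

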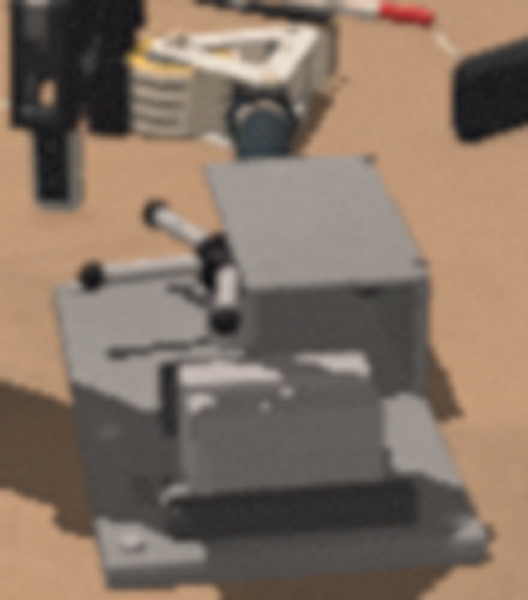

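Run:
```python
from h import *
w=T(CL,[0,90,70])[0]
for n,b in (("top",(107,453)),("top",(276,521)),("top",(393,376)),("side",(154,213)),("side",(91,275)),("side",(226,319))):
    q=back(n,un(b,4 if n=="top" else 4.8,(140,150) if n=="top" else (275,150)),70); d=q-w[:2]; print(n,np.hypot(*d).round(1),((np.arctan2(d[1],d[0])-CL[2])%1.2566+2.5133*1.5).round(2)-1.2566, ((np.arctan2(d[1],d[0])-CL[2])%1.2566).round(3))
# jaw gap from top: inner edges
for n,a in (("mov",(552,236)),("mov2",(572,420)),("fix",(578,232)),("fix2",(600,410))):
    q=back("top",un(a,4,(140,150)),80); v=T([0,0,-CL[2]],[*(q-CL[:2]),0])[0]; print(n,v.round(1))
print([back("top",un((190,140),1,(0,0)),0)][:0])
```

```text
top 86.5 3.2834000000000003 0.766
top 85.6 3.2634 0.747
top 83.5 3.2734000000000005 0.761
side 89.8 3.2334000000000005 0.722
side 81.8 3.2034000000000002 0.687
side 77.0 3.3034 0.788
mov [ 48.5 -86.8   0. ]
mov2 [-50.5 -85.8   0. ]
fix [  49.  -100.8    0. ]
fix2 [ -47.  -101.2    0. ]
[]
```

Gap is about 13.6 mm (wheel about 4.53 rad), so step 1 is met. Next I grasp the gauge.

```bash
cat >> h.py <<'E'
GA=np.array([535.3,-355.7,-.20]); GD=155; GH=23
E
python3 - <<'E'
from h import *
q=ori(GA[2]+np.pi/2)
if (abs(Ro.from_quat(r.get_tcp_rot()).inv()*Ro.from_quat(q)).magnitude() if False else 0): pass
print(r.inverse_kinematics([GA[0],GA[1],300],q), r.get_q())
r.move_to([GA[0],GA[1],300],q)
r.move_straight([GA[0],GA[1],52+GH+GD],max_speed=90)
snap("side","s4.png",(215,220,375,375),4)
print(r.get_force().round(1) if hasattr(r.get_force(),'round') else r.get_force())
r.close(40); print(r.get_opening(), r.get_force(), r.get_t())
snap("side","s5.png",(215,220,375,375),4)
E
```

```text
[-7.74147167e-01  4.21769546e-01  1.48865238e+00 -4.44089210e-16
  1.23117073e+00 -2.14494349e+00] [-5.43371770e-01 -2.68583410e-02  1.80110435e+00  5.59820724e-05
  1.36740041e+00 -1.91346115e+00]
[ 0.3  0.3 -0. ]
0.415378743477451 [-0.77309126 -1.03890682  1.9350453 ] 22.0083
```

View pics/s5.png

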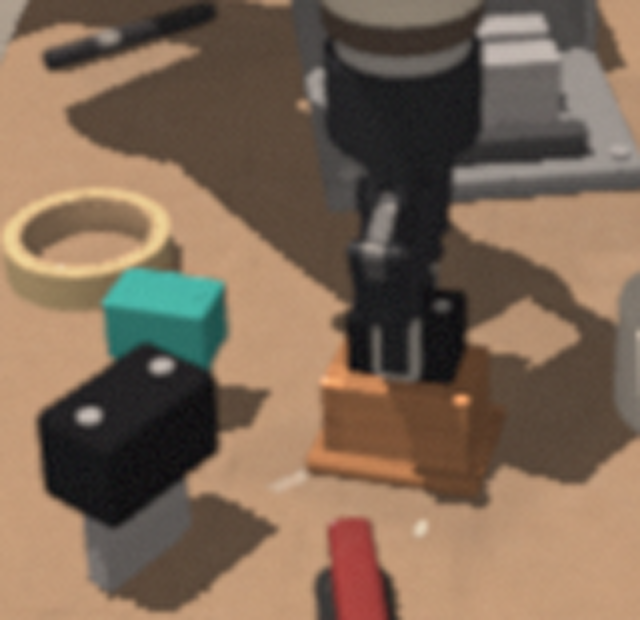

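Grasped: the opening is 35 mm, matching the 36 mm head. Lift and hover above the jaws.

Run:
```python
from h import *
p=r.get_eef_pos()
r.move_straight([p[0],p[1],330],max_speed=150)
print(r.get_opening(), r.get_force())
P=T(CL,[0,-93.2,0])[0]; q=ori(CL[2]+np.pi/2)
r.move_to([P[0],P[1],330],q)
r.move_straight([P[0],P[1],80+44+GH+GD],max_speed=120)   # tip 4 mm above jaw tops
r.hold(.3)
print(r.get_opening(), r.get_force(), r.get_eef_pos(), P, r.get_t())
snap("side","s6.png",(275,160,385,275),5.2); snap("top","t6.png",(200,150,340,300),4)
```

```text
0.4146720811697554 [-0.71098252  0.58022167 -2.49252059]
0.4163520906175482 [ 0.52232485 -0.7313529  -1.57901548] [569.04253101 -50.37106152 302.76718139] [568.78222374 -50.24869935   0.        ] 24.7333
```

View pics/s6.png

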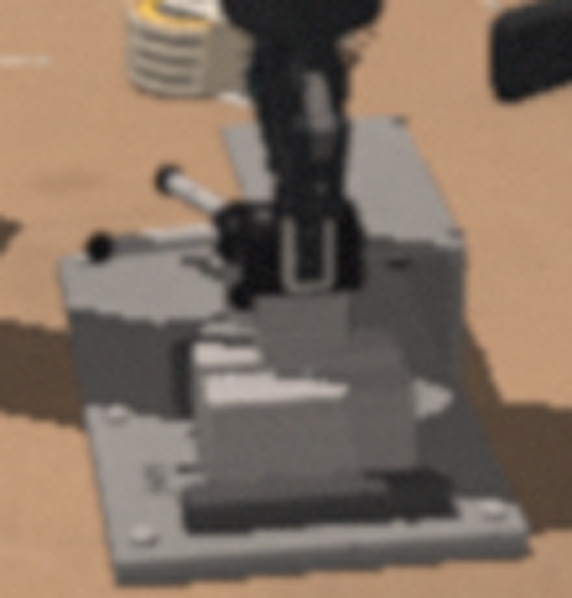

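View pics/t6.png

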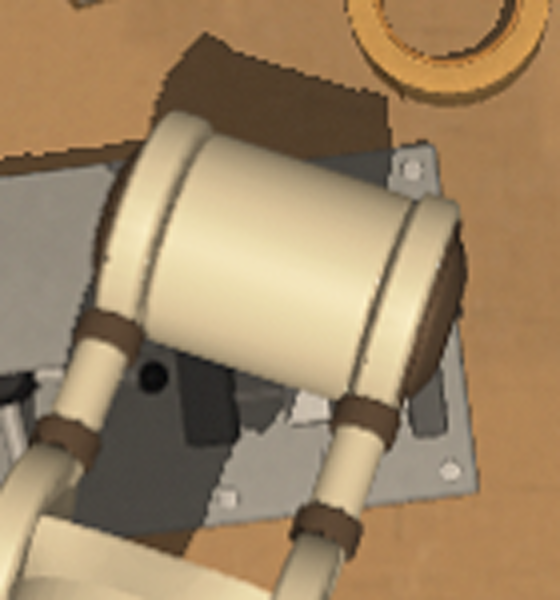

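Run:
```python
from h import *
p=np.array(r.get_eef_pos()); f0=np.array(r.get_force())
q=r.get_tcp_rot()
P=T(CL,[0,-93.2,0])[0]
z0=80+44+GH+GD
for z in (z0-3,z0-5,z0-7,z0-9,z0-12,z0-16):
    r.move_straight([P[0],P[1],z],q,max_speed=30)
    F=np.array(r.get_force())-f0; print(round(z-z0,1),F.round(1),np.round(r.get_ft_torque(),2),np.round(r.get_eef_pos(),1))
    if F[2]>8 or abs(F[:2]).max()>12: print("stop");break
print(r.get_opening(),r.get_t())
snap("side","s7.png",(275,160,385,275),5.2)
```

```text
-3 [ 1.2 -1.2 -0.3] [-0.03  0.    0.02] [568.6 -50.2 298.6]
-5 [-0.1 -0.8 -0.1] [-0.   -0.01  0.02] [568.7 -50.2 296.8]
-7 [ 0.5 -1.4 -0.2] [-0.04 -0.    0.01] [568.7 -50.2 294.8]
-9 [-0.2 -1.1 -1. ] [ 0.12  0.02 -0.05] [568.7 -50.2 292.7]
-12 [ 0.9 -0.4 -0.6] [ 0.17  0.04 -0.02] [568.6 -50.2 289.6]
-16 [-0.1 -0.2 -1.1] [0.24 0.08 0.04] [568.6 -50.2 285.6]
0.416430172459416 26.3667
```

View pics/s7.png

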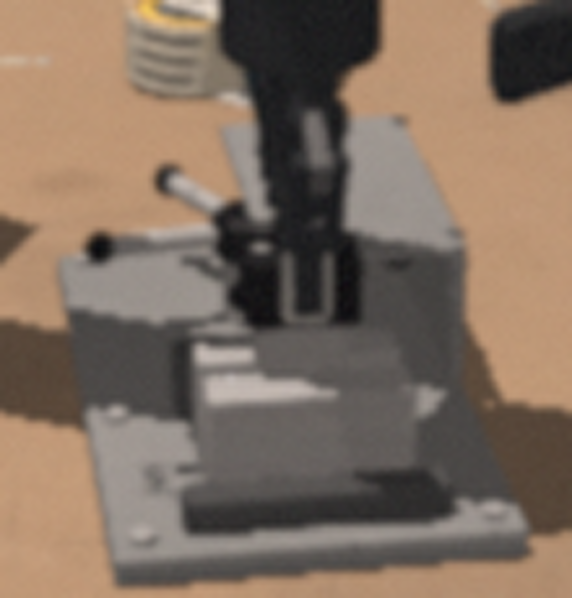

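The blade has entered the gap with little force. Lower to seating.

Run:
```python
from h import *
f0=np.array(r.get_force()); q=r.get_tcp_rot(); P=T(CL,[0,-93.2,0])[0]
zs=80+GH+GD
for dz in (20,12,6,3,2,1,.5,0,-.5):
    r.move_straight([P[0],P[1],zs+dz],q,max_speed=40 if dz>3 else 20)
    F=np.array(r.get_force())-f0; print(dz,F.round(1),np.round(r.get_ft_torque(),2),np.round(r.get_eef_pos(),1))
    if F[2]>6 or abs(F[:2]).max()>12: print("stop");break
print(r.get_opening(),r.get_t())
snap("side","s8.png",(275,160,385,275),5.2)
```

```text
20 [-0.7 -0.3  0.1] [0.28 0.14 0.06] [568.6 -50.2 277.3]
12 [-0.2  0.3 -0.7] [0.38 0.07 0.02] [568.6 -50.2 269.4]
6 [-0.2  0.6 -0.4] [0.49 0.04 0.04] [568.6 -50.2 263.5]
3 [0.8 2.  0.2] [ 0.59 -0.04  0.09] [568.8 -50.2 260.8]
2 [0.2 1.5 1.9] [ 0.68 -0.    0.05] [568.8 -50.2 260. ]
1 [-0.2  2.9  2.7] [0.72 0.01 0.12] [568.8 -50.2 259.1]
0.5 [-0.6  2.7  2.4] [ 0.87 -0.01  0.11] [568.8 -50.2 258.6]
0 [-1.7  3.5  6. ] [0.9  0.25 0.14] [568.9 -50.2 258.5]
-0.5 [-3.6  3.9 10. ] [0.97 0.53 0.06] [568.9 -50.2 258.5]
stop
0.4165307180821722 28.9667
```

View pics/s8.png

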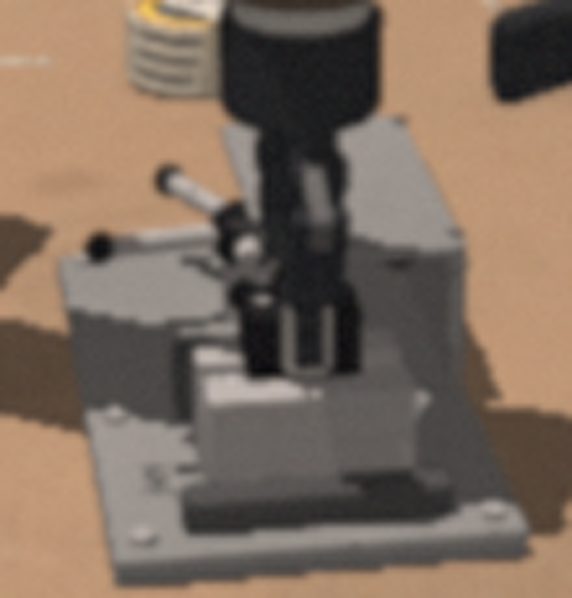

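Contact came at the expected height (TCP 258.5, nominal 258). Release and check.

Run:
```python
from h import *
r.open(); r.hold(.2)
p=r.get_eef_pos(); r.move_straight([p[0],p[1],330],max_speed=90)
r.move_to([400,-250,400],r.get_tcp_rot())
r.hold(.3)
snap("side","s9.png",(275,160,385,275),5.2); snap("top","t9.png",(140,150,340,300),4)
for l in("masking_roll","brown_roll","label_roll","gauge"):
  for n in("side","top"):
    c=C[n]
    for d in r.boxes_of(l,n): print(n,l,round(d["score"],2),(np.array(c["R"]).T@(np.array(d["point"])-c["t"])).round())
print(r.get_t(),r.get_force())
```

```text
side masking_roll 0.96 [ 340. -189.   22.]
top masking_roll 0.67 [ 367. -161.   23.]
side brown_roll 0.75 [ 758. -134.   36.]
side brown_roll 0.75 [ 692. -347.   48.]
side brown_roll 0.22 [571. -65. 107.]
top brown_roll 0.63 [ 759. -106.   48.]
top brown_roll 0.42 [565. -55. 115.]
side label_roll 0.81 [ 692. -351.   48.]
top label_roll 0.56 [ 688. -311.   61.]
side gauge 0.96 [572. -65. 105.]
side gauge 0.71 [ 413. -463.   85.]
side gauge 0.59 [ 344. -184.   21.]
side gauge 0.58 [ 415. -337.   72.]
side gauge 0.35 [567.   4.  36.]
top gauge 0.87 [566. -57. 115.]
top gauge 0.68 [ 404. -448.  100.]
top gauge 0.34 [551.  63.  38.]
32.575 [ 0.51458634 -0.22372166 -0.20934344]
```

View pics/s9.png

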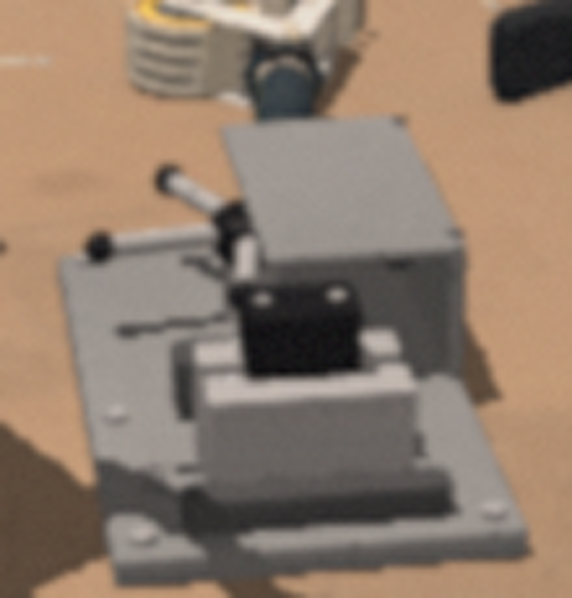

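View pics/t9.png

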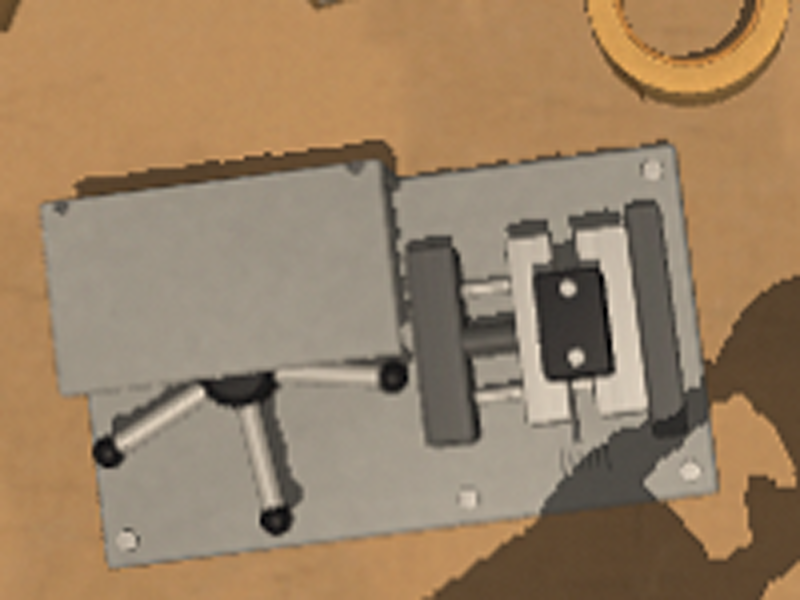

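The pictures show the gauge seated squarely on both jaw tops, about midway along (top crop 573,323; jaw centre about 571,322), with the wheel unchanged. The robot is clear. Hand in.

Run:
```python
from h import *
r.hand_in(); print("done")
```

```text
the job is handed in; nothing more can be done
done
```

The job is done and handed in: the jaws are set and the gauge stands between them. No verdict is reported back, so what follows is my own checking.

- **Jaws:** I pushed the star wheel round in three strokes, to about 4.53 rad. That works out to a gap of about 13.6 mm; measuring the jaw edges in the picture gave 14 to 15 mm, still within the limits.
- **Gauge:** I took the small black gauge from its wooden stand and lowered it into the gap with little force. Contact came at a TCP height of 258.5 mm against 258 mm expected, and then I released it.
- **Last pictures:** The gauge stands upright with its shoulders on both jaw tops, close to midway along, and the wheel has not turned. At about 33 s the arm was clear and the force reading was near zero.
- **Rolls:** Most detections put all three within 3 mm of their starting positions. One disagreed: the top camera placed the masking roll about 38 mm off. The side camera had it unmoved and the arm never went down near it, so I took the arm partly hiding it as the likely cause, but did not check this.

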